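# Lock the copper sample in its test clamp

## Robot

A 7-joint arm with a two-finger parallel gripper is mounted at the origin on the work surface. World frame = base frame: x ahead of the robot, y to its left, z up, the work surface at z = 0. Lengths are in mm, angles in rad, forces in N, time in s.
With the tool pointing down it reaches from about 400 to 875 mm from the base axis. Payload 4.4 kg.
Tool frame: the origin (TCP) lies at the very end of the fingers, on their centre line; the grasp point (between the pads) lies 19 mm behind it; y points along the fingers, x is the direction in which the jaws open and shut, and the axes are right-handed (so a half turn about y gives the same grasp; the last joint's range is limited). The gripper opens to 85 mm and grips with 20 to 120 N. Pads are 22 mm wide; open, the fingers measure 114 mm over their backs; the gripper's body (76 mm by 85 mm) begins 54 mm behind the grasp point. The pads swing forward as they close: fully open they stand 13 mm farther back than shut.
Start: joints at [-1.183, 0.628, 0.038, 1.517, -0.027, 0.996, -0.02], TCP at [284.929, 584.237, 231.313] pointing down, gripper open.
Joint ranges: [-3.06, 3.06], [-0.37, 2.12], [-1.25, 1.32], [0.18, 2.47], [-1.1, 4.24], [0.23, 1.98], [-2.94, 2.94]. Speed limits (rad/s): [2.57, 2.57, 3.14, 3.14, 3.14, 3.14, 3.14].

## Interface

Orientations are given as [roll, pitch, yaw] about the fixed x, y, z axes, in that order (R = Rz(yaw) Ry(pitch) Rx(roll)).
In Python, from cell import readout, eyes, finish_job gives the robot as it stands. The module is installed in compiled form; this text tells all that it offers.
- The arm moves only by the tool apply_moves, never from a script. Its argument "commands" is a list that holds one entry, the list of rows, each a list of 6 numbers: the shift along the tool's x, y, z in units of 0.04 m (1.0 is 0.04 m), then the turn, a rotation vector about the tool's x, y, z in units of 5 degrees (1.0 is 5 degrees). A call has 1 to 8 rows; each row shifts and turns the pose as measured when the row begins, along the tool's axes as they then stand; what a row does not reach is not made up. A row lasts 1/12 s, in which the tool goes at most 41.7 mm and 7.16 degrees, less where a joint would pass 70% of its speed; a pose out of reach is approached as far as the arm can. A call with a number of a shift or a turn outside -1 to 1 is refused whole. A call with a gripper value outside its range is refused whole. "claw" is the finger opening in mm, from 0 to 85.4, set as the call begins (left out, the last holds). The fingers move at their own pace and stop on an object; the grip force is fixed at half the most. Time passes only in rows, so rows that do not move let the fingers close. It gives the time, the measured TCP pose, the force and the opening at its end, in the units of the state.
- readout.read_state(): the state, without advancing time (a new reading comes with each control period).
- eyes.get_image(name): name is "scene" or "side" or "wrist"; returns a dict with "image" (480x640x3 uint8, red, green, blue), "mtx" (3x3 intrinsics, pixels), "rvec" (rotation vector, rad) and "tvec" (3), from world to camera coordinates, as OpenCV has them. Camera axes: x right, y down, z forward; pixel columns grow to the right and rows downward; lengths in mm; the calibration is good to about 2 mm. A picture is of the moment at which its call begins. There is no depth.
- finish_job(): hands the job in, once; it reports no verdict.
The state is a dict: "clock": time; "qpos": joint angles; "qd": joint speeds; "tau": joint torques, N m; "eef_pos": TCP position; "tool_rot": TCP orientation; "force": force on the tool from outside, world axes, zero at the start; "torque": the same for the moment, N m; "width": finger opening in mm.
Only numpy, scipy, OpenCV 4.12 (cv2) and the standard library are available. Lean on these libraries where they do the work, as an engineer would, in place of code of your own. Each camera call takes 0.05 s, during which the arm holds its last target. There are 200 camera calls.

## Task

At the alloy inspection bench, clamp the copper sheet for testing: by its upright red lever, screw that clamp's bolt clockwise until it is snug against its stop, with the lever still standing up, then fold the lever down flat. Leave the other clamp, the one with the silver-coloured sheet, as it is.

Things in the scene. Friction and masses are not known exactly. Their poses are not given: they have to be found in the camera images.
- copper_clamp: The clamp to close, with a copper sheet 100 x 70 x 4 mm on its steel base plate (140 x 90 x 15 mm, fixed to the bench). Origin: centre of the base's underside, z up. A blue post 60 mm high at its +x end carries a blue arm over the middle; a vertical bolt with a red flip lever on top passes through the arm at x = 0, y = 0. Once snug, the lever folds towards the clamp's -x, away from the post.
- copper_lever_pin (a point): Pin the lever hinges on, on the bolt's axis, 78 mm above the bench when snug, in a steel fork 42 mm across that ends 10 mm above the pin. The red lever stands upright on the axis: a flat blade 24 mm wide (along the pin), 12 mm thick (along the folding direction), its top 80 mm above the pin. Folded it lies level, upper face 6 mm above the pin, reaching 80 mm out, free below.
- copper_bolt (a joint): Turn of the bolt in rad: grows as it is screwed clockwise (seen from above), starts between 0.1 and 0.6, hard stop at 1.5 (snug). Seen from above, the lever's folding direction is the clamp's -x turned anticlockwise by (1.5 - value). The steep thread lowers bolt and lever 2 mm per rad. Turns with about 0.2 N m and stays where left.
- copper_lever (a joint): Fold of the lever in rad: 0 upright, 1.57 folded flat against its stop. Swings with about 0.2 N m of friction (about 4 N pushed at 55 mm from the pin) and stays where left.
- silver_clamp: The other clamp, of the same build and size, with its own upright red lever, but holding a silver-coloured (aluminium) sheet; to be left as it is. Origin: centre of its base's underside, on the bolt's axis; blue post at its +x end.
- silver_lever_corner (a point): Point at the top of the other clamp's red lever, on its edge, 12 mm from the bolt axis and about 160 mm above the bench: shows whether that lever has been moved.

How it is judged (in metres and radians):
On the way, in this order (a step that is already met when the one before it is completed fails the run):
1. the copper sheet's bolt is screwed in snug while its lever still stands up (value of joint copper_bolt above 1.325 rad and value of joint copper_lever below 0.35 rad), for 0.2 s.
2. its lever is folded down flat, the bolt still snug (value of joint copper_bolt above 1.325 rad and value of joint copper_lever above 1.39 rad), for 0.2 s.
At the end, for the whole second after the job is handed in: The copper clamp's bolt is snug (within 10 degrees of its stop: value above 1.325 rad) and its lever lies folded flat (within 10 degrees of its stop: value above 1.39 rad) (all of step 2); the robot touches nothing.
It fails at once if the other clamp's lever is moved (its corner by more than 10 mm) (distance of silver_lever_corner from where it was at the start of the episode above 0.01 m).
It also fails if it takes over 45 s, if anything falls off the work surface, if the arm or the gripper's body presses on something with over 40 N, if the wrist force passes 120 N, or if a joint passes its speed limit or range.

## Working session

There is one attempt and no reset: what is moved stays moved. The work goes in short steps, Python scripts to look and compute and a tool call to move; the robot and the scene stay as the last step left them, time stands still between calls to the robot, and variables do not carry over. Pictures are saved under pics/ and viewed, about 8 in all and at most 12, crops included, and the job is handed in when it is done.

Besides the shell and the picture viewer there is one more tool, called by a JSON object that holds its "api" and its "payload". apply_moves: Moves the arm, as the interface text tells. Shifts and turns lie within -1 to 1; 1 stands for 0.04 m of shift or 5 degrees of turn. Its arguments: {"type":"object","properties":{"commands":{"type":"array"},"claw":{"type":"number"}},"required":["commands"]}

```bash
mkdir -p pics; python3 - <<'E'
from cell import readout, eyes
import cv2,numpy as np
s=readout.read_state();print({k:np.round(v,3).tolist() for k,v in s.items()})
for n in ["scene","side"]:
    d=eyes.get_image(n);cv2.imwrite(f"pics/{n}0.png",d["image"][:,:,::-1])
    np.savez(f"pics/{n}0.npz",**d)
    R=cv2.Rodrigues(np.array(d["rvec"]))[0];print(n,(-R.T@np.array(d["tvec"]).ravel()).round(),R[2].round(2))
E
```

```text
{'clock': 0.0, 'qpos': [-1.183, 0.629, 0.038, 1.518, -0.027, 0.996, -0.02], 'qd': [-0.001, -0.001, -0.002, -0.001, -0.0, 0.002, -0.001], 'tau': [0.0, -56.34, 1.226, -19.344, 0.011, 0.011, 0.0], 'eef_pos': [284.648, 583.663, 230.384], 'tool_rot': [-1.571, 0.002, 1.117], 'force': [-0.781, 0.19, -0.4], 'torque': [0.032, 0.044, -0.043], 'width': 85.399}
scene [979. -87. 704.] [-0.62  0.12 -0.77]
side [ 451. -451.  670.] [ 0.05  0.63 -0.78]
```

View pics/scene0.png

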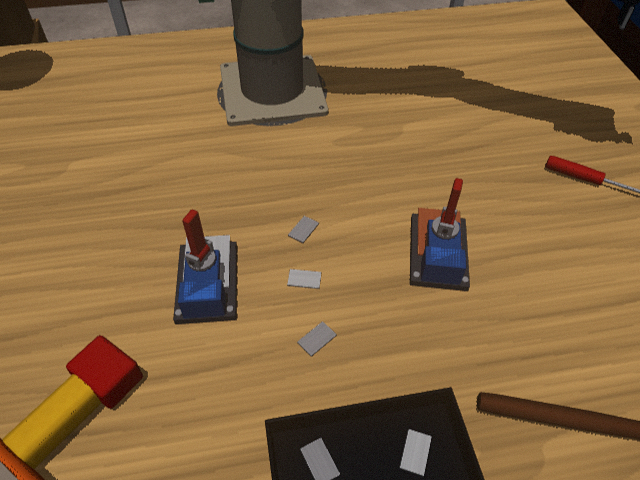

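View pics/side0.png

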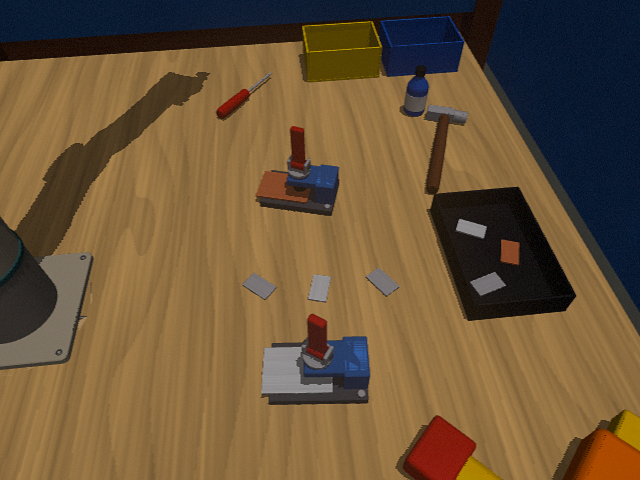

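```bash
cat > h.py <<'E'
import cv2,numpy as np
def cam(d):
    R=cv2.Rodrigues(np.array(d["rvec"],float))[0];t=np.array(d["tvec"],float).ravel();K=np.array(d["mtx"]);return K,R,t
def plane(d,uv,z):
    K,R,t=cam(d);c=-R.T@t;r=R.T@np.linalg.inv(K)@np.array([*uv,1.]);return c+r*(z-c[2])/r[2]
def tri(d1,u1,d2,u2):
    P=[(lambda K,R,t:K@np.c_[R,t])(*cam(d)) for d in(d1,d2)]
    X=cv2.triangulatePoints(P[0],P[1],np.array(u1,float),np.array(u2,float)).ravel();return X[:3]/X[3]
def proj(d,X):
    return cv2.projectPoints(np.array(X,float).reshape(-1,3),np.array(d["rvec"],float),np.array(d["tvec"],float),np.array(d["mtx"],float),None)[0].reshape(-1,2)
E
python3 - <<'E'
import cv2,numpy as np
a=cv2.imread('pics/scene0.png')[165:300,395:485];b=cv2.imread('pics/side0.png')[115:225,245:350]
a=cv2.resize(a,None,fx=4,fy=4,interpolation=2);b=cv2.resize(b,None,fx=4,fy=4,interpolation=2)
o=np.zeros((540,785,3),np.uint8);o[:540,:360]=a;o[:440,362:782]=b;cv2.imwrite('pics/crop1.png',o)
E
```

```text
(no output)
```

View pics/crop1.png

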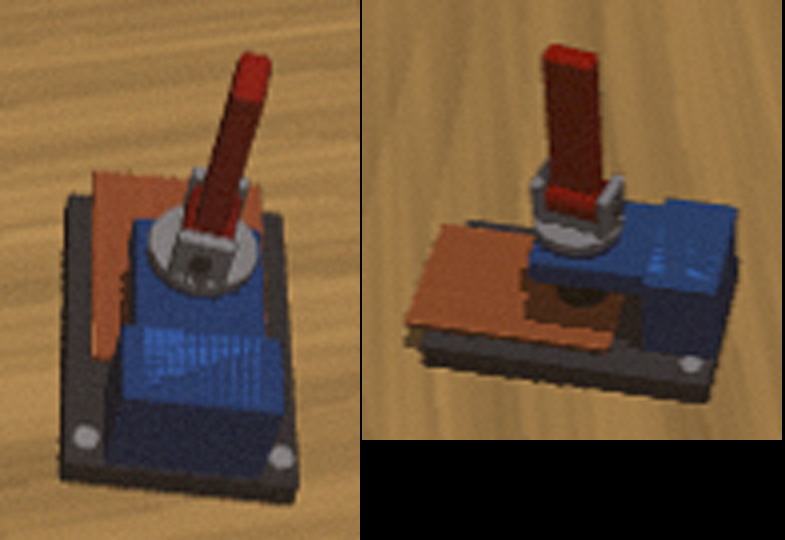

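```bash
python3 - <<'E'
from h import *
A=np.load('pics/scene0.npz');B=np.load('pics/side0.npz')
sc=lambda x,y:(395+x/4,165+y/4); sd=lambda x,y:(245+(x-362)/4,115+y/4)
C=[plane(A,sc(*p),15) for p in[(67,197),(62,468),(298,488),(282,213)]]
print(np.round(C,1)); print('mean',np.mean(C,0))
x=(C[1]-C[0]+C[2]-C[3]);print('yaw',np.arctan2(x[1],x[0]),[np.linalg.norm(C[i]-C[i-1]) for i in range(4)])
D=[plane(B,sd(*p),15) for p in[(425,355),(710,388)]];print(np.round(D,1))
print('top',tri(A,sc(255,62),B,sd(571,57)))
for z in(158,160):print(plane(A,sc(255,62),z),plane(B,sd(571,57),z))
e=[plane(B,sd(*p),159) for p in[(545,52),(597,60)]];print('edge',e,np.arctan2(*(e[1]-e[0])[1::-1]))
# silver lever top
print('silver',tri(A,(193,213),B,(317,319)))
E
```

```text
[[405.3 185.5  15. ]
 [538.  143.9  15. ]
 [562.5 229.4  15. ]
 [429.5 271.7  15. ]]
mean [483.79709443 207.63661265  15.        ]
yaw -0.3058182780463286 [np.float64(89.62361770464592), np.float64(139.06089077379013), np.float64(88.97467669346085), np.float64(139.52512964023126)]
[[403.3 179.   15. ]
 [534.3 142.2  15. ]]
top [479.98632926 208.78296315 161.49524381]
[474.4155973 212.6625791 158.       ] [481.29561701 209.19355113 158.        ]
[476.26184583 211.56674726 160.        ] [481.17569511 206.61573606 160.        ]
edge [array([470.47933832, 212.65989986, 159.        ]), array([492.0485579 , 204.51853012, 159.        ])] -0.3609196351372374
silver [ 474.33685211 -158.5278486   159.16942863]
```

{"api": "apply_moves", "payload": {"commands": [[[-0.57, 0, -0.77, 0, 0, 0], [-0.57, 0, -0.77, 0, 0, 0], [-0.57, 0, -0.77, 0, 0, 0], [-0.57, 0, -0.77, 0, 0, 0], [-0.57, 0, -0.77, 0, 0, 0], [-0.57, 0, -0.77, 0, 0, 0], [-0.57, 0, -0.77, 0, 0, 0], [-0.57, 0, -0.77, 0, 0, 0]]], "claw": 85}}

```text
clock: 0.77
eef_pos: [422.9, 311.6, 224.6]
tool_rot: [-1.562, 0.003, 1.139]
force: [0.9, 0.8, 0.1]
width: 84.9
```

{"api": "apply_moves", "payload": {"commands": [[[-0.44, -0.05, -0.61, 0, 0, 0], [-0.44, -0.05, -0.61, 0, 0, 0], [-0.44, -0.05, -0.61, 0, 0, 0], [-0.44, -0.05, -0.61, 0, 0, 0], [0, 0, 0, 0, 0, 0]]]}}

```text
clock: 1.18
eef_pos: [487.1, 189.8, 231.3]
tool_rot: [-1.565, 0.01, 1.125]
force: [0.3, 0.7, 0.3]
width: 84.6
```

```bash
python3 - <<'E'
from cell import readout, eyes
import cv2,numpy as np
s=readout.read_state();print({k:np.round(v,3).tolist() for k,v in s.items() if k in("clock","eef_pos","tool_rot","qpos")})
d=eyes.get_image("wrist");cv2.imwrite("pics/w1.png",d["image"][:,:,::-1]);np.savez("pics/w1.npz",**d)
R=cv2.Rodrigues(np.array(d["rvec"]))[0];print((-R.T@np.array(d["tvec"]).ravel()).round(),R[2].round(2))
E
```

```text
{'clock': 1.183, 'qpos': [-0.463, 0.452, 0.052, 1.861, -0.028, 0.84, 0.728], 'eef_pos': [487.108, 189.81, 231.256], 'tool_rot': [-1.565, 0.01, 1.125]}
[416. 227. 375.] [ 0.28 -0.14 -0.95]
```

View pics/w1.png

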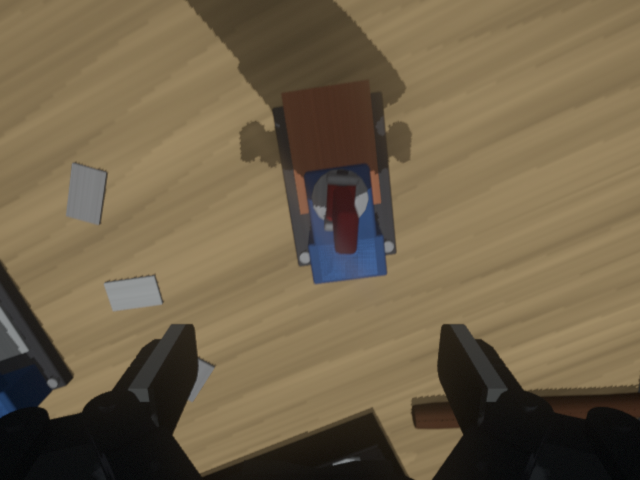

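```bash
python3 - <<'E'
import cv2
a=cv2.imread('pics/w1.png')[160:270,290:400]
cv2.imwrite('pics/c2.png',cv2.resize(a,None,fx=5,fy=5,interpolation=2))
from h import *
W=np.load('pics/w1.npz')
print(plane(W,(345,250),159))
E
```

```text
[489.01489618 206.95065179 159.        ]
```

View pics/c2.png

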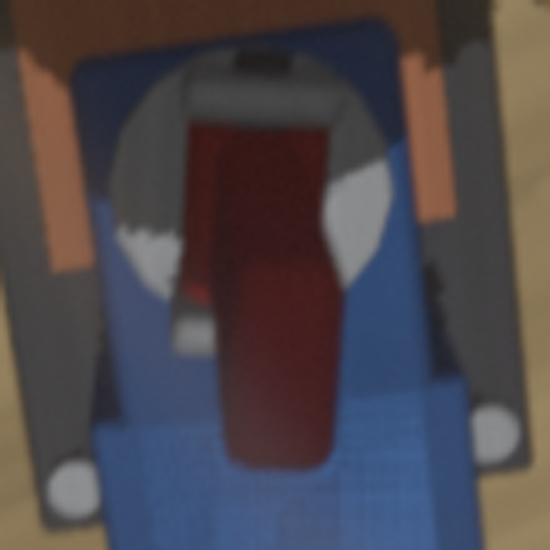

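{"api": "apply_moves", "payload": {"commands": [[[0.36, 0, 0.25, 0, 0.5, 0], [0, 0, 0, 0, 0, 0], [0, 0.5, 0, 0, 0, 0], [0, 0.5, 0, 0, 0, 0]]]}}

```text
clock: 1.57
eef_pos: [483.4, 212.6, 192.7]
tool_rot: [-1.566, 0.003, 1.085]
force: [0.0, 0.4, -0.0]
width: 84.9
```

{"api": "apply_moves", "payload": {"commands": [[[-0.12, 0.3, -0.08, 0, 0, 0], [0, 0.5, 0, 0, 0, 0], [0, 0.5, 0, 0, 0, 0], [0, 0.5, 0, 0, 0, 0], [0, 0.1, 0, 0, 0, 0], [0, 0, 0, 0, 0, 0]]]}}

```text
clock: 2.07
eef_pos: [477.7, 210.2, 110.1]
tool_rot: [-1.56, 0.008, 1.104]
force: [0.9, 1.2, -0.4]
width: 85.3
```

```bash
python3 - <<'E'
from cell import eyes
import cv2,numpy as np
a=eyes.get_image("scene")["image"][130:310,370:510,::-1];b=eyes.get_image("side")["image"][50:230,210:390,::-1]
o=np.hstack([cv2.resize(x,None,fx=2.4,fy=2.4,interpolation=2) for x in(a,b)]);cv2.imwrite("pics/c3.png",o)
E
```

```text
(no output)
```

View pics/c3.png

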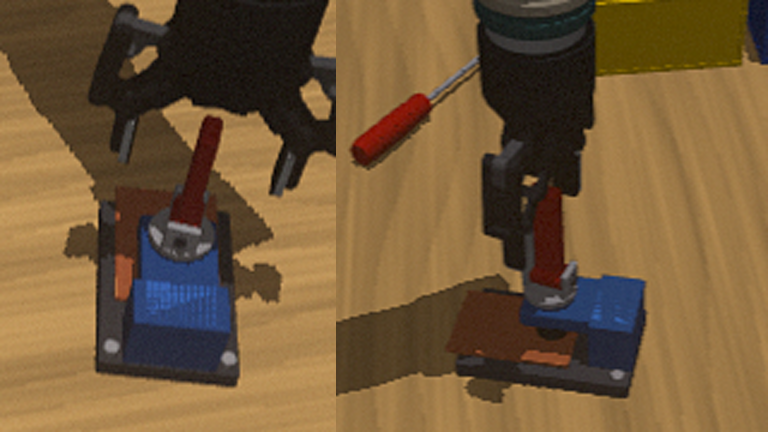

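{"api": "apply_moves", "payload": {"commands": [[[0, 0, -0.17, 0, 0.3, 0], [0, 0, 0, 0, 0, 0], [0, 0, 0, 0, 0, 0]]], "claw": 40}}

```text
clock: 2.42
eef_pos: [486.9, 208.2, 114.1]
tool_rot: [-1.564, 0.002, 1.076]
force: [-0.7, -0.1, 0.2]
width: 51.1
```

{"api": "apply_moves", "payload": {"commands": [[[0, 0, 0, 0, 0, 0], [0, 0, 0, 0, 0, 0], [0, 0, 0, 0, 0, 0], [0, 0, 0, 0, 0, 0], [0, 0, 0, 0, 0, 0], [0, 0, 0, 0, 0, 0]]], "claw": 0}}

```text
clock: 2.92
eef_pos: [487.1, 206.2, 116.2]
tool_rot: [-1.566, 0.003, 1.075]
force: [-0.0, -0.4, -0.5]
width: 11.1
```

{"api": "apply_moves", "payload": {"commands": [[[0, 0, 0, 0, 0.7, 0], [0, 0, 0, 0, 0.7, 0], [0, 0, 0, 0, 0.7, 0], [0, 0, 0, 0, 0.7, 0]]]}}

```text
clock: 3.25
eef_pos: [486.5, 204.9, 115.6]
tool_rot: [-1.566, 0.006, 0.824]
force: [-1.5, -1.9, 0.6]
width: 11.3
```

{"api": "apply_moves", "payload": {"commands": [[[0, 0, 0, 0, 0.9, 0], [0, 0.01, 0, 0, 0.9, 0], [0, 0.01, 0, 0, 0.9, 0], [0, 0.01, 0, 0, 0.9, 0], [0, 0.01, 0, 0, 0.9, 0], [0, 0.01, 0, 0, 0.9, 0], [0, 0.01, 0, 0, 0.9, 0], [0, 0, 0, 0, 0.9, 0]]]}}

```text
clock: 3.92
eef_pos: [482.9, 202.5, 114.4]
tool_rot: [-1.574, 0.014, 0.171]
force: [-2.0, -2.0, -0.4]
width: 11.4
```

{"api": "apply_moves", "payload": {"commands": [[[0, 0, 0, 0, 0.9, 0], [0, 0, 0, 0, 0.9, 0], [0, 0, 0, 0, 0.9, 0], [0, 0, 0, 0, 0.9, 0], [0, 0, 0, 0, 0.7, 0]]]}}

```text
clock: 4.33
eef_pos: [480.2, 202.4, 113.6]
tool_rot: [-1.581, 0.015, -0.219]
force: [-2.4, -2.0, 0.4]
width: 11.1
```

```bash
python3 -c "
from cell import readout
s=readout.read_state();print(s['torque'],s['force'],s['tool_rot'],s['qpos'])"
```

```text
[-0.22171499 -0.03649188  0.15235729] [-2.39235939 -2.04858607  0.44356643] [-1.58146487  0.0153961  -0.21875548] [-0.72131491  0.66481037  0.41195154  1.97434099 -0.44515149  0.61097563
 -0.23145429]
```

{"api": "apply_moves", "payload": {"commands": [[[0, 0, 0, 0, 0.5, 0], [0, 0, 0, 0, 0.5, 0], [0, 0, 0, 0, 0.5, 0]]]}}

```text
clock: 4.58
eef_pos: [479.3, 202.6, 113.4]
tool_rot: [-1.585, 0.014, -0.353]
force: [-2.0, -1.4, 2.2]
width: 11.3
```

```bash
python3 -c "
from cell import readout
s=readout.read_state();print(s['torque'],s['force'])"
```

```text
[-0.28419521  0.04177155  0.80215711] [-2.0158056  -1.40928543  2.24778648]
```

{"api": "apply_moves", "payload": {"commands": [[[0, 0, 0, 0, 0.6, 0], [0, 0, 0, 0, 0.4, 0], [0, 0, 0, 0, 0.3, 0]]]}}

```text
clock: 4.83
eef_pos: [478.1, 202.5, 113.4]
tool_rot: [-1.589, 0.013, -0.461]
force: [-1.6, -2.5, 2.4]
width: 11.2
```

```bash
python3 - <<'E'
from cell import readout,eyes
s=readout.read_state();print(s['torque'],s['force'])
import cv2,numpy as np
a=eyes.get_image("scene")["image"][130:310,370:510,::-1];b=eyes.get_image("side")["image"][50:230,210:390,::-1]
o=np.hstack([cv2.resize(x,None,fx=2.4,fy=2.4,interpolation=2) for x in(a,b)]);cv2.imwrite("pics/c4.png",o)
E
```

```text
[-0.30971395  0.02017935  1.28754248] [-1.59147526 -2.47125284  2.38381478]
```

View pics/c4.png

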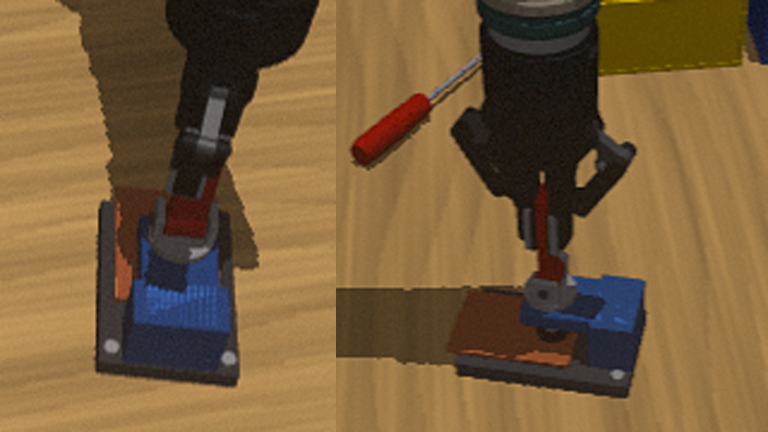

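{"api": "apply_moves", "payload": {"commands": [[[0, 0, 0, 0, 0, 0], [0, 0, 0, 0, 0, 0], [0, 0, 0, 0, 0, 0], [0, 0, 0, 0, 0, 0], [0, 0, 0, 0, 0, 0]]], "claw": 60}}

```text
clock: 5.35
eef_pos: [479.7, 204.6, 113.2]
tool_rot: [-1.584, 0.012, -0.467]
force: [0.2, -0.1, -1.1]
width: 60.1
```

{"api": "apply_moves", "payload": {"commands": [[[0, -0.5, 0, 0, -0.5, 0], [0, -0.5, 0, 0, -0.5, 0], [0, -0.7, 0, 0, -0.5, 0], [0, -0.7, 0, 0, 0, 0], [0, 0, 0, 0, 0, 0]]]}}

```text
clock: 5.77
eef_pos: [481.1, 205.0, 211.1]
tool_rot: [-1.585, 0.017, -0.334]
force: [0.8, -1.3, -0.4]
width: 60.1
```

```bash
python3 - <<'E'
from cell import readout,eyes
import cv2,numpy as np
A=eyes.get_image("scene");B=eyes.get_image("side")
np.savez("pics/A5.npz",**A);np.savez("pics/B5.npz",**B)
a=A["image"][165:300,395:485,::-1];b=B["image"][110:220,245:350,::-1]
o=np.zeros((540,785,3),np.uint8);o[:540,:360]=cv2.resize(a,None,fx=4,fy=4,interpolation=2);o[:440,362:782]=cv2.resize(b,None,fx=4,fy=4,interpolation=2);cv2.imwrite("pics/c5.png",o)
E
```

```text
(no output)
```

View pics/c5.png

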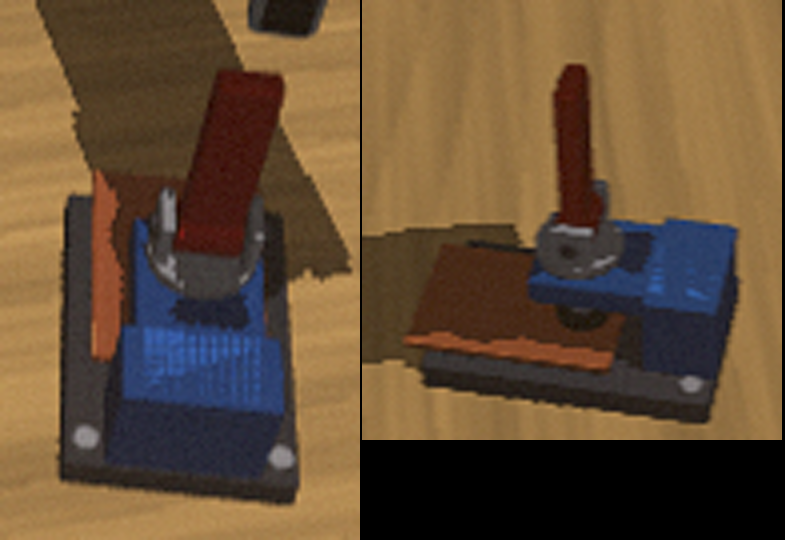

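{"api": "apply_moves", "payload": {"commands": [[[0.6, 0, 0.05, 0, 0, 0], [0.58, 0, 0.05, 0, -0.3, 0], [0, 0, 0, 0, 0, 0], [0, 0, 0, 0, 0, 0], [0, 0, 0, 0, 0, 0], [0, 0, 0, 0, 0, 0], [0, 0, 0, 0, 0, 0]]], "claw": 0}}

```text
clock: 6.45
eef_pos: [518.7, 193.4, 198.9]
tool_rot: [-1.594, 0.035, -0.308]
force: [-0.7, 0.2, -0.3]
width: -0.3
```

{"api": "apply_moves", "payload": {"commands": [[[0, 0.5, 0, 0, 0, 0], [0, 0.5, 0, 0, 0, 0], [0, 0.5, 0, 0, 0, 0], [0, 0.3, 0, 0, 0, 0], [0, 0, 0, 0, 0, 0]]]}}

```text
clock: 6.87
eef_pos: [513.1, 195.1, 125.1]
tool_rot: [-1.592, 0.036, -0.305]
force: [0.1, 1.1, 0.8]
width: 0.1
```

{"api": "apply_moves", "payload": {"commands": [[[-0.4, 0, 0.06, 0, 0, 0], [-0.4, 0, 0, 0, 0, 0], [-0.3, 0.1, 0, 0, 0, 0], [0, 0, 0, 0, 0, 0]]]}}

```text
clock: 7.2
eef_pos: [474.8, 209.8, 124.4]
tool_rot: [-1.591, 0.026, -0.307]
force: [-0.6, -0.9, 0.2]
width: -0.2
```

{"api": "apply_moves", "payload": {"commands": [[[-0.3, 0.1, 0, 0, 0, 0], [-0.25, 0.2, 0, 0, 0, 0], [-0.15, 0.2, 0, 0, 0, 0]]]}}

```text
clock: 7.45
eef_pos: [455.0, 218.0, 109.9]
tool_rot: [-1.583, 0.012, -0.309]
force: [0.0, -1.3, 7.4]
width: -0.2
```

```bash
python3 - <<'E'
from cell import readout,eyes
s=readout.read_state();print(s['eef_pos'],s['force'])
import cv2,numpy as np
a=eyes.get_image("scene")["image"][130:310,370:510,::-1];b=eyes.get_image("side")["image"][50:230,210:390,::-1]
o=np.hstack([cv2.resize(x,None,fx=2.4,fy=2.4,interpolation=2) for x in(a,b)]);cv2.imwrite("pics/c6.png",o)
E
```

```text
[455.04590945 218.04426794 109.9193933 ] [ 0.04135622 -1.32261819  7.43870959]
```

View pics/c6.png

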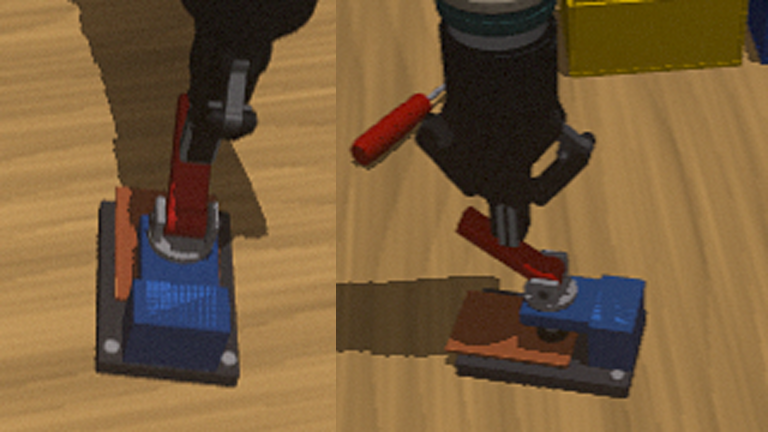

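{"api": "apply_moves", "payload": {"commands": [[[-0.2, 0.2, -0.1, 0, 0, 0], [-0.15, 0.2, 0, 0, 0, 0], [-0.1, 0.2, 0, 0, 0, 0], [0, 0.2, 0, 0, 0, 0]]]}}

```text
clock: 7.88
eef_pos: [443.1, 220.8, 82.4]
tool_rot: [-1.574, 0.003, -0.31]
force: [-10.2, 0.7, 29.8]
width: 0.1
```

{"api": "apply_moves", "payload": {"commands": [[[0, 0.1, 0, 0, 0, 0], [0, 0.1, 0, 0, 0, 0], [0, 0.1, 0, 0, 0, 0]]]}}

```text
clock: 8.13
eef_pos: [441.3, 222.7, 80.3]
tool_rot: [-1.565, 0.013, -0.311]
force: [-10.1, -5.4, 51.5]
width: 0.3
```

{"api": "apply_moves", "payload": {"commands": [[[0, -0.4, 0, 0, 0, 0], [0, -0.7, 0, 0, 0, 0], [0, -0.8, 0, 0, 0, 0], [0, -0.8, 0, 0, 0, 0], [0, -0.5, 0, 0, 0, 0], [0, 0, 0, 0, 0, 0]]]}}

```text
clock: 8.63
eef_pos: [445.6, 219.6, 219.6]
tool_rot: [-1.562, 0.014, -0.316]
force: [0.9, 0.1, -0.1]
width: -0.2
```

```bash
python3 - <<'E'
from cell import readout,eyes
s=readout.read_state();print(s['eef_pos'],s['force'])
import cv2,numpy as np
A=eyes.get_image("scene");B=eyes.get_image("side")
np.savez("pics/A7.npz",**A);np.savez("pics/B7.npz",**B)
a=A["image"][165:300,395:485,::-1];b=B["image"][110:220,245:350,::-1]
o=np.zeros((540,785,3),np.uint8);o[:540,:360]=cv2.resize(a,None,fx=4,fy=4,interpolation=2);o[:440,362:782]=cv2.resize(b,None,fx=4,fy=4,interpolation=2);cv2.imwrite("pics/c7.png",o)
E
```

```text
[445.64801777 219.63961078 219.55826799] [ 0.93177979  0.14455076 -0.09656874]
```

View pics/c7.png

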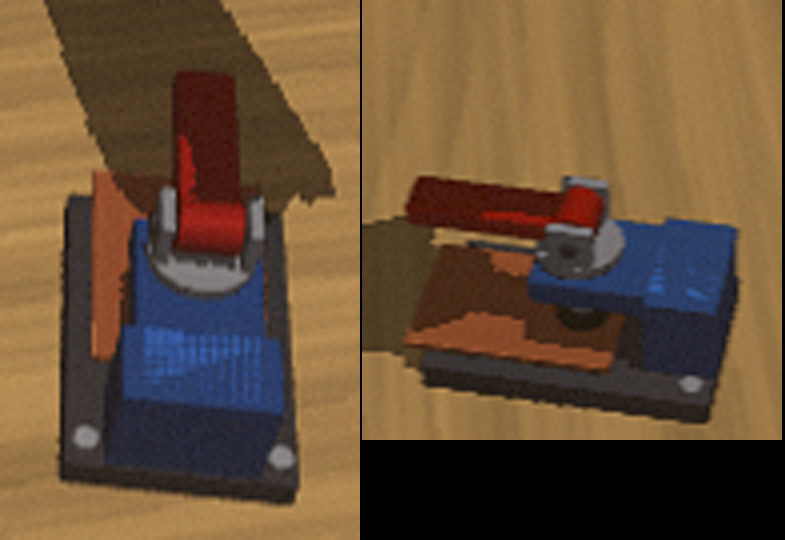

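```bash
python3 - <<'E'
from h import *
A=np.load('pics/A7.npz');B=np.load('pics/B7.npz')
sc=lambda x,y:(395+x/4,165+y/4); sd=lambda x,y:(245+(x-362)/4,110+y/4)
p=tri(A,sc(177,73),B,sd(409,202));q=tri(A,sc(236,76),B,sd(418,178));print(p,q)
# predicted upper-face end corners for fold angle/bolt, overlaid on pixels
f=lambda a:np.array([np.cos(a),np.sin(a),0])
for th in(1.57,1.35):
  for db in(0,.17):
    a=np.pi-.306+db;n=np.array([-np.sin(a),np.cos(a),0]);e=[np.array([484,207,78])+f(a)*(80*np.sin(th)-6*np.cos(th))+s*n*12+np.array([0,0,80*np.cos(th)+6*np.sin(th)]) for s in(1,-1)]
    print(th,db,((proj(A,e)-[395,165])*4).round().tolist(),((proj(B,e)-[245,110])*4+[362,0]).round().tolist())
E
```

```text
[405.14832541 221.52800363  83.6001989 ] [408.56185799 245.12830118  79.44791184]
1.57 0 [[173.0, 69.0], [234.0, 74.0]] [[408.0, 207.0], [423.0, 173.0]]
1.57 0.17 [[139.0, 71.0], [199.0, 70.0]] [[407.0, 227.0], [413.0, 192.0]]
1.35 0 [[181.0, 43.0], [243.0, 49.0]] [[411.0, 178.0], [425.0, 144.0]]
1.35 0.17 [[148.0, 46.0], [209.0, 44.0]] [[410.0, 198.0], [416.0, 163.0]]
```

```bash
python3 -c "
from cell import finish_job
print(finish_job())"
```

```text
the job is handed in; nothing more can be done
None
```

I screwed the copper clamp's bolt clockwise to its stop with the lever upright, then folded the lever down flat. I backed the gripper off to 220 mm height and handed the job in at about 8.7 s, well inside the 45 s limit.

- **Bolt:** while I was turning it, the wrist torque rose from about 0.15 to 1.3 N m at the stop. A picture before folding showed the lever still upright.
- **Lever:** the end corners of the folded lever measured 79 and 84 mm high against 84 mm expected. In both camera images they lie within about 2 pixels of where a flat lever on a snug bolt would put them. The 5 mm disagreement on one corner is within what I can read from the pixels.
- **Tool yaw:** the tool ended about 0.15 rad past the estimated stop angle, so the pads probably slipped or twisted a little there. The picture taken afterwards showed the lever in line with the clamp.
- **Forces:** pressing the lever flat with the closed fingertips reached about 52 N at the wrist, under the 120 N limit. After retreating, the reading was about zero, so the robot was touching nothing.
- **Silver clamp:** the arm never came near it; I did not re-measure its lever at the end.

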